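# Lock the nest plate of a tray sealer

### The arm

A 6-joint arm with a two-finger parallel gripper is mounted at the origin on the work surface. World frame = base frame: x ahead of the robot, y to its left, z up, the work surface at z = 0. Lengths are in m, angles in rad, forces in N, time in s.
With the tool pointing down it reaches from about 0.275 to 1 m from the base axis. Payload 8.4 kg.
Tool frame: the origin (TCP) lies at the very end of the fingers, on their centre line; the grasp point (between the pads) lies 19 mm behind it (robot.grip_depth is the distance from the TCP to the grasp point, in m); z points along the fingers, y is the line along which they close (so a half turn about z gives the same grasp; the last joint's range is limited). The gripper opens to 85 mm and grips with 20 to 120 N. Pads are 22 mm wide; open, the fingers measure 114 mm over their backs; the gripper's body (76 mm by 85 mm) begins 54 mm behind the grasp point. The pads swing forward as they close: fully open they stand 13 mm farther back than shut.
Start: joints at [1.321, 0.353, 1.633, -0, 1.155, -0.002], TCP at [0.153, 0.606, 0.231] pointing down, gripper open.
Joint ranges: [-2.63, 2.63], [-0.92, 2.1], [0.06, 2.66], [-1.3, 4.44], [0, 2.69], [-3.02, 3.02]. Speed limits (rad/s): [2.22, 2.22, 2.79, 3.14, 3.14, 3.14].

### API

Orientations are given as a rotation vector (axis times angle).
In Python, from rig import robot gives the robot as it stands.
- The arm moves only by the tool send_rows, never from a script. Its argument "deltas" is a list of rows, each a list of 3 entries, a list of its own where there are three numbers: the shift along the tool's x, y, z as a fraction of full scale, then the turn, a rotation vector about the tool's x, y, z as a fraction of full scale, then the gripper command: -1 is shut, 1 is fully open, values between are in proportion. A call has 1 to 20 rows; each row shifts and turns the commanded pose from where the row before left it, along the tool's axes as they then stand; what a row does not reach is not made up. Full scale, the value 1, is 2 cm for a shift and 30 degrees for a turn. A row lasts 1/12 s, in which the tool goes at most 41.7 mm and 7.16 degrees, less where a joint would pass 70% of its speed; a pose out of reach is approached as far as the arm can. A call with a number of a shift or a turn outside -1 to 1 is refused whole. A call with a gripper value outside its range is refused whole. The fingers move at their own pace and stop on an object; "newtons" is the grip in N (left out, the last holds). Time passes only in rows, so rows that do not move let the fingers close. It gives the time, the measured TCP pose, the force, the opening and the grip force at its end, in the units of the state.
- robot.observe(): the state, without advancing time (a new reading comes with each control period).
- robot.get_image(name): name is "scene" or "top"; returns a dict with "frame" (400x640x3 uint8, red, green, blue), "z_map" (400x640 float32, m along the optical axis (not along the pixel's ray), 0 where there is no reading), "fx", "fy", "cx", "cy" (pixels), "dist" ([k1, k2, p1, p2, k3] as OpenCV has them; the pictures are not rectified), "xyz" and "rotation" of the camera in the world. Camera axes: x right, y up, looking along -z (the intrinsics and any distortion apply to the point x, -y, -z); pixel columns grow to the right and rows downward; lengths in m; the calibration is good to about 2 mm. A picture is of the moment at which its call begins.
- robot.job_done(): hands the job in; it is judged then, once.
Trained networks look in the newest picture that a camera, given by its name, has taken for a name from the list of things; names that differ only in an ending like _2 or _b are one class to them, and where a whole thing is asked for, a point or a joint stands for the part that bears it (a point fixed in the world has none). Each returns a list of dicts, best first, with "conf" (0 to 1); they miss things now and then, are a little off and sometimes report something else, mostly with a low value. They report only what shows in the picture. A call takes as long as a camera call.
- robot.outline_of(camera, target): "pixels" (400x640 bool, what is visible of it) and "bbox" ([left, top, right, bottom] in pixels, round what is visible of it).
- robot.mark_of(camera, target): "centre" ([column, row] in pixels: a listed point, or the origin of a listed thing).
The state is a dict: "time_s": time; "joint_positions": joint angles; "joint_vel": joint speeds; "joint_efforts": joint torques, N m; "position": TCP position; "ee_rot": TCP orientation; "contact_force": force on the tool from outside, world axes, zero at the start; "wrist_torque": the same for the moment, N m; "width": finger opening in m; "gripper_force": force on a finger pad.
Only numpy, scipy, OpenCV 4.12 (cv2) and the standard library are available. Lean on these libraries where they do the work, as an engineer would, in place of code of your own. Each camera call takes 0.05 s, during which the arm holds its last target. There are 200 camera calls.

### The job

Change the tray sealer over: slide the aluminium nest plate along the blue bed until it is fully home against the rear stop. Then lock it with the black cap that stands loose on its hidden thread: turn the cap backward (counter-clockwise from above) until it drops into the thread start, then forward (clockwise) as far as it goes. Push the plate and the cap's arms rather than lifting the cap off, and leave the other things on the bench where they are.

Things in the scene. Friction and masses are not known exactly. Their poses are not given: they have to be found in the camera images.
- base: Fixed blue sealer base, 365 x 210 mm. Origin on the table, under the vertical cap axis. x points from its open front (robot side) to its rear, z up. Its flat bed is 30 mm above the origin, from x = -165 mm; rails 9 mm high above the bed, inner faces at y = +-82 mm, guide the plate. A housing 75 mm high above the table begins at x = +95 mm.
- rear_stop (a point): Middle of the front face of the dark bar (9 mm high above the bed) at the rear of the bed, at x = +76 mm in the base's frame; the plate's rear edge touches it when fully home.
- plate_lip (a point): Middle of the front (robot-side) face of the plate's yellow push lip, 22 mm above the bed. The lip stands along the plate's front edge: 100 mm wide, 6 mm thick, its top 34 mm above the bed. To be pushed towards base +x; when the plate is fully home this point is at x = -94 mm in the base's frame.
- plate: Aluminium nest plate, loose, flat on the bed, 170 mm long (x) x 160 mm x 10 mm, about 0.65 kg (to 0.85), axes as the base's, pulled forward 30 to 50 mm from home at the start. Origin on its underside, 95 mm behind its front edge, 75 mm before its rear edge. A 36 mm slot, open to the rear, passes round the stud.
- cap: Black lock cap, 0.45 kg, 64 mm across, 42 mm high, flange 76 mm across at the bottom, over a greased stud whose tip (18 mm across, 102 mm above the table) shows through its top; the thread is unseen, its phase unknown. Origin on the axis at its underside, x axis to knob_a. Stands on a flat land of the thread; turned forward (clockwise) it meets a guard and stays high. Turns easily, under 3 N.
- cap_hub (a point): Point on the cap's axis at arm height. 81 mm above the table at the start; turned backward (counter-clockwise) 0.2 to 1.15 rad, the cap falls 9.5 mm by its own weight, to 71.5 mm, and can turn back up to 0.3 rad more before a stop. From there forward (clockwise) 1.4 to 1.75 rad, sinking 4 mm more, to a hard stop: fully home, 67.5 mm.
- knob_a (a point): Centre of the red ball (18 mm in diameter) at the end of one arm of the cap, 72 mm from the axis. The arm is a level steel rod 10 mm in diameter, free from 38 to 63 mm from the axis; a finger reaching down beside it can push it sideways. It sinks with the cap.
- knob_b (a point): Centre of the red ball on the opposite, equal arm.
- strip1: Bystander: black cover strip with two screws, 200 x 24 mm, 16 mm high, lying on the bench; origin under its centre.
- driver: Bystander: red screwdriver lying on the bench.
- screwtray: Bystander: open grey tray, 130 x 100 x 30 mm; origin under its centre. A white bottle (170 mm high), a white food tray, a second black strip and a carton also stand on the bench, farther off to the sides and rear.

How it is judged:
On the way, in this order (a step that is already met when the one before it is completed fails the run):
1. the plate is fully home against the rear stop (within 4 mm) (x of plate_lip in the frame of base above -0.098 m), for 0.2 s.
2. the cap has dropped into the thread start (z of cap_hub in the frame of base below 0.0735 m and angle between cap_hub's own z axis and vertical below 0.08 rad), for 0.1 s.
At the end, for the whole second after the job is handed in: The plate is home against the rear stop (within 4 mm) and the cap is turned forward to the end of its thread: its hub point no more than 69 mm above the table, level, on its axis (within 5 mm) and at rest (x of plate_lip in the frame of base above -0.098 m and z of cap_hub in the frame of base below 0.069 m and horizontal distance between cap_hub and base below 0.005 m and angle between cap_hub's own z axis and vertical below 0.08 rad and linear speed of cap below 0.02 m/s); the robot touches nothing.
It fails at once if the cap is lifted off its thread (more than 20 mm above its start) (z of cap_hub in the frame of base above 0.101 m).
It fails at once if another thing on the bench is moved more than 30 mm (distance of any of strip1, strip2, driver, screwtray, cleaner, trays, carton from where it was at the start of the episode above 0.03 m).
It also fails if it takes over 54 s, if anything falls off the work surface, if the arm or the gripper's body presses on something with over 40 N, if the wrist force passes 120 N, or if a joint passes its speed limit or range.

## Working session

There is one attempt and no reset: what is moved stays moved. The work goes in short steps, Python scripts to look and compute and a tool call to move; the robot and the scene stay as the last step left them, time stands still between calls to the robot, and variables do not carry over. Pictures are saved under pics/ and viewed, at most 10 in all, crops included, and the job is handed in when it is done.

Besides the shell and the picture viewer there is one more tool, called after "Request:" as name([rows], argument=value, ...), one row to a line, values as JSON. send_rows: Moves the arm, as the interface text tells. Its arguments: {"type":"object","properties":{"deltas":{"type":"array"},"newtons":{"type":"number"}},"required":["deltas"]}

```bash
mkdir -p pics
cat > h.py <<'E'
import numpy as np, cv2
from rig import robot
def cam(n):
    im=robot.get_image(n); im['R']=np.array(im['rotation'],float)
    if im['R'].shape!=(3,3): im['R']=cv2.Rodrigues(im['R'])[0]
    im['K']=np.array([[im['fx'],0,im['cx']],[0,im['fy'],im['cy']],[0,0,1.]]); im['d']=np.array(im['dist'],float); return im
def ray(im,px):
    p=cv2.undistortPoints(np.array([[px]],float),im['K'],im['d'])[0,0]
    return im['R']@np.array([p[0],-p[1],-1.])
def at_z(im,px,z):   # intersection with height z
    r=ray(im,px); o=np.array(im['xyz']); return o+r*(z-o[2])/r[2]
def by_depth(im,px):
    u,v=int(round(px[0])),int(round(px[1])); w=im['z_map'][v-2:v+3,u-2:u+3]; w=w[w>0]
    return np.array(im['xyz'])+ray(im,px)*np.median(w) if len(w) else None
def save(im,f): cv2.imwrite('pics/'+f,im['frame'][:,:,::-1])
E
cat > m.py <<'E'
from h import *
import sys
Z=dict(base=0,rear_stop=.035,plate_lip=.052,plate=.03,cap=None,cap_hub=.081,knob_a=.081,knob_b=.081,strip1=0,driver=.01,screwtray=0)
for n in ('scene','top'):
    im=cam(n); save(im,f'{n}{sys.argv[1]}.png'); print(n,np.round(im['xyz'],3))
    for t in (sys.argv[2:] or Z):
        for r in robot.mark_of(n,t)[:3]:
            c=r['centre']; z=Z.get(t)
            print(t,round(r['conf'],2),np.round(c,1),'z-plane',None if z is None else np.round(at_z(im,c,z),4),'depth',by_depth(im,c))
s=robot.observe(); print({k:np.round(v,3) for k,v in s.items()})
E
python3 m.py 0
```

```text
scene [ 1.144 -0.238  0.695]
base 0.56 [370.8 231. ] z-plane [0.5978 0.1158 0.    ] depth [0.62926887 0.09534757 0.04007106]
rear_stop 0.74 [396.6 240.2] z-plane [0.6749 0.1402 0.035 ] depth [0.70425695 0.11651854 0.07632518]
plate_lip 0.62 [340.7 181.7] z-plane [0.4472 0.0988 0.052 ] depth [0.4610219  0.09214793 0.06474803]
plate_lip 0.48 [377.1 213.2] z-plane [0.5918 0.1313 0.052 ] depth [0.62759272 0.10741264 0.09362721]
plate 0.64 [362.7 211.1] z-plane [0.552  0.1137 0.03  ] depth [0.58159111 0.09604747 0.0632787 ]
cap 0.87 [377.  215.6] z-plane None depth [0.62729558 0.10822886 0.08523953]
cap_hub 0.87 [377.5 208.5] z-plane [0.603  0.1232 0.081 ] depth [0.61735942 0.11361662 0.09724267]
knob_a 0.92 [406.2 216.9] z-plane [0.6538 0.1714 0.081 ] depth [0.65749956 0.16827233 0.08564848]
knob_a 0.85 [345.7 198.7] z-plane [0.5425 0.068  0.081 ] depth [0.54608323 0.06617366 0.08468979]
knob_b 0.92 [406.2 216.9] z-plane [0.6538 0.1714 0.081 ] depth [0.65749956 0.16827233 0.08564848]
knob_b 0.85 [345.7 198.7] z-plane [0.5425 0.068  0.081 ] depth [0.54608323 0.06617366 0.08468979]
strip1 
[... 2023 characters left out ...]
 0.5296 -0.4153  0.    ] depth [ 0.52936368 -0.41459466  0.00220293]
screwtray 0.34 [268.4 171.4] z-plane [0.6122 0.1323 0.    ] depth [0.59532708 0.11775397 0.10126336]
{'time_s': np.float64(1.2), 'joint_positions': array([ 1.321,  0.353,  1.633, -0.   ,  1.155, -0.002]), 'joint_vel': array([ 0.001,  0.   ,  0.   ,  0.   ,  0.001, -0.001]), 'joint_efforts': array([ 1.0000e-03, -6.0520e+01, -3.4242e+01,  0.0000e+00,  1.0000e-03,
       -0.0000e+00]), 'position': array([0.153, 0.606, 0.231]), 'ee_rot': array([ 0.388,  3.117, -0.   ]), 'contact_force': array([-0.145, -0.044, -0.354]), 'wrist_torque': array([-0.041, -0.029,  0.011]), 'gripper_force': np.float64(0.0), 'width': np.float64(0.086)}
```

Run:
```python
from h import *
im=cv2.imread('pics/top0.png'); cv2.imwrite('pics/c0.png',cv2.resize(im[100:290,190:360],None,fx=3.1,fy=3.1,interpolation=2))
t=cam('top'); r=robot.outline_of('top','base'); print([x['bbox'] for x in r],r[0]['conf'])
# world points of all pixels
v,u=np.mgrid[0:400,0:640]; p=cv2.undistortPoints(np.stack([u.ravel(),v.ravel()],1).astype(float)[:,None],t['K'],t['d'])[:,0]
z=t['z_map'].ravel(); W=np.array(t['xyz'])+(np.c_[p[:,0],-p[:,1],-np.ones(len(p))]*z[:,None])@t['R'].T
np.save('W0.npy',W.reshape(400,640,3))
f=t['frame'].reshape(-1,3).astype(int); near=(abs(W[:,0]-.6)<.25)&(abs(W[:,1]-.12)<.2)&(z>0)
blue=near&(f[:,2]>f[:,0]+40)&(W[:,2]>.015)
for lo,hi in((.025,.034),(.034,.05),(.06,.085)):
    s=W[blue&(W[:,2]>lo)&(W[:,2]<hi)]
    if len(s)>5: print(lo,len(s),np.median(s[:,2]),cv2.minAreaRect((s[:,:2]*1000).astype(np.float32)))
ye=near&(f[:,0]>f[:,2]+60)&(f[:,1]>f[:,2]+40); s=W[ye&(W[:,2]>.05)]; print('yellow',len(s),np.median(s[:,2]),cv2.minAreaRect((s[:,:2]*1000).astype(np.float32)))
```

```text
[[207.0, 82.0, 325.9, 246.9]] 0.87
0.025 1753 0.02961418916078795 ((566.3062133789062, 117.10345458984375), (260.08575439453125, 205.3544921875), 12.681352615356445)
0.034 43 0.034478593008843816 ((565.543212890625, 117.50849914550781), (256.25701904296875, 201.44703674316406), 12.59019660949707)
0.06 2543 0.07471154874860497 ((740.7653198242188, 155.71871948242188), (101.22415161132812, 204.56463623046875), 12.452057838439941)
yellow 89 0.06395171093846574 ((461.85784912109375, 93.8721694946289), (5.043896675109863, 95.73102569580078), 12.758533477783203)
```

View pics/c0.png

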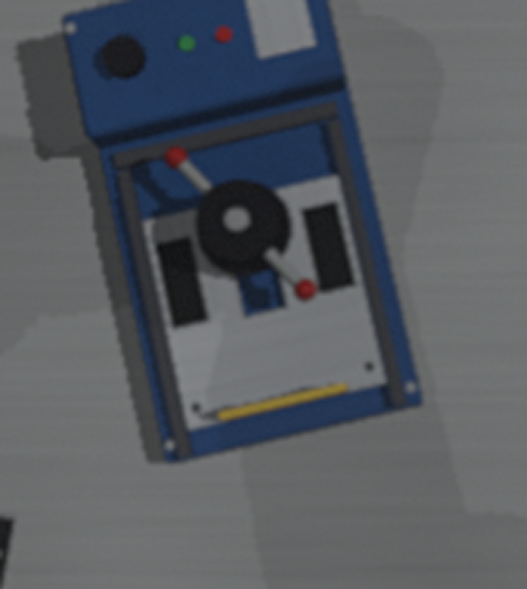

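View pics/scene0.png

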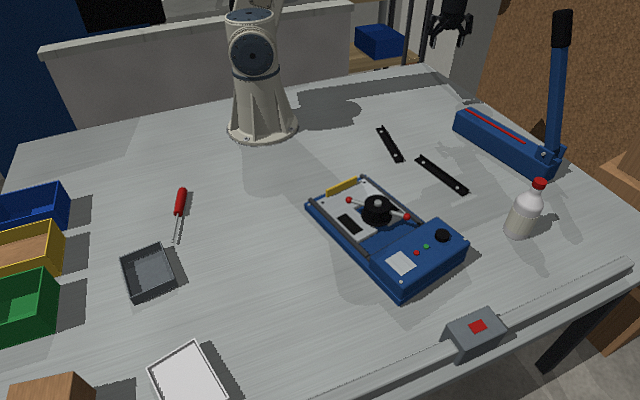

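The crop shows the base yawed about 12.5°, with the cap's balls at (176,156) and (305,289) and the yellow lip around (283,400). The scene view confirms that the path from the arm's start is clear. I'll move in front of the lip.

Request:
send_rows([
  [[-0.5,-0.5,0],[0,0,0],-0.4],
  [[-1,-1,0],[0,0,0],-0.4],
  [[-1,-1,0],[0,0,0],-0.4],
  [[-1,-1,0],[0,0,0],-0.4],
  [[-1,-1,0],[0,0,0],-0.4],
  [[-1,-1,0],[0,0,0],-0.4],
  [[-1,-1,0],[0,0,0],-0.4],
  [[-1,-1,0],[0,0,0],-0.4],
  [[-1,-1,0],[0,0,0],-0.4],
  [[-1,-1,0],[0,0,0],-0.4],
  [[-1,-1,0],[0,0,0],-0.4],
  [[-1,-1,0],[0,0,0],-0.4],
  [[-1,-1,0],[0,0,0],-0.4],
  [[-1,-1,0],[0,0,0],-0.4],
  [[-1,-1,0],[0,0,0],-0.4],
  [[-1,-1,0],[0,0,0],-0.4],
  [[-1,-1,0],[0,0,0],-0.4],
  [[-1,-1,0],[0,0,0],-0.4],
  [[-1,-1,0],[0,0,0],-0.4],
  [[-0.8,-1,0],[0,0,0],-0.4],
])

```text
time_s: 2.97
position: [0.4324, 0.1312, 0.2314]
ee_rot: [0.389, 3.117, -0.0]
contact_force: [-0.0, 0.8, 0.1]
width: 0.0256
gripper_force: 0.0
```

Request:
send_rows([
  [[0,0,0.2],[0,0,0.23],-0.4],
  [[0,0,0.35],[0,0,0.23],-0.4],
  [[0,0,0.35],[0,0,0.23],-0.4],
  [[0,0,0.35],[0,0,0.23],-0.4],
  [[0,0,0.35],[0,0,0.23],-0.4],
  [[0,0,0.35],[0,0,0.23],-0.4],
  [[0,0,0.35],[0,0,0.23],-0.4],
  [[0,0,0.35],[0,0,0.23],-0.4],
  [[0,0,0.35],[0,0,0.23],-0.4],
  [[0,0,0.35],[0,0,0.23],-0.4],
  [[0,0,0.35],[0,0,0.23],-0.4],
  [[0,0,0.35],[0,0,0.23],-0.4],
  [[0,0,0.35],[0,0,0.23],-0.4],
  [[0,0,0.35],[0,0,0.23],-0.4],
  [[0,0,0.35],[0,0,0.23],-0.4],
  [[0,0,0.35],[0,0,0.23],-0.4],
  [[0,0,0.35],[0,0,0.23],-0.4],
  [[0,0,0.2],[0,0,0.23],-0.4],
  [[0,0,0.2],[0,0,0.23],-0.4],
  [[0,0,0],[0,0,0.23],-0.4],
])

```text
time_s: 4.63
position: [0.431, 0.1324, 0.1067]
ee_rot: [3.052, 0.745, -0.002]
contact_force: [1.2, 0.5, 0.7]
width: 0.0254
gripper_force: 0.0
```

```bash
cat > g.py <<'E'
from h import *
AX=np.array([.598,.122]); YB=np.radians(12.5)
def tb(x,y):  # base frame -> world
    c,s=np.cos(YB),np.sin(YB); return AX+[c*x-s*y,s*x+c*y]
def state():
    s=robot.observe(); R=cv2.Rodrigues(np.array(s['ee_rot'],float))[0]; p=np.array(s['position'])
    d=p[:2]-AX; c,sn=np.cos(YB),np.sin(YB)
    print('t',s['time_s'],'p',np.round(p,4),'base',np.round([c*d[0]+sn*d[1],-sn*d[0]+c*d[1]],4),'yaw_y',round(np.degrees(np.arctan2(R[1,1],R[0,1])),2),'Rz',np.round(R[:,2],3),'F',np.round(s['contact_force'],1),'w',round(float(s['width']),4),'j6',round(s['joint_positions'][5],2))
    return p,R
def go(x,y,z,yaw):
    p,R=state(); t=np.r_[tb(x,y),z]
    d=R.T@(t-p)/.02; dy=np.degrees(np.arctan2(R[1,1],R[0,1]))
    print('shift units',np.round(d,2),'turn z units',round(-((yaw-dy+180)%360-180)/30,3))
E
python3 -c "
from g import *
go(-.168,0,.043,-77.5)"
```

```text
t 4.6333 p [0.431  0.1324 0.1067] base [-0.1608  0.0463] yaw_y -62.55 Rz [-0.001 -0.    -1.   ] F [1.2 0.5 0.7] w 0.0254 j6 1.39
shift units [-0.94  2.15  3.19] turn z units 0.498
```

Request:
send_rows([
  [[0,0,0],[0,0,0.23],-0.4],
  [[0,0,0],[0,0,0.23],-0.4],
  [[0,0,0],[0,0,0.04],-0.4],
  [[-0.36,0.8,0.5],[0,0,0],-0.4],
  [[0,0.8,0.7],[0,0,0],-0.4],
  [[0,0.7,0.7],[0,0,0],-0.4],
  [[0,0,0.7],[0,0,0],-0.4],
  [[0,0,0.6],[0,0,0],-0.4],
  [[0,0,0],[0,0,0],-0.4],
])

```text
time_s: 5.38
position: [0.4336, 0.0859, 0.0418]
ee_rot: [3.121, 0.354, -0.005]
contact_force: [-0.0, -0.1, -0.4]
width: 0.0259
gripper_force: 0.0
```

```bash
python3 -c "
from g import *
go(-.110,0,.043,-77.5)
save(cam('top'),'t1.png'); im=cv2.imread('pics/t1.png'); cv2.imwrite('pics/c1.png',cv2.resize(im[100:290,190:360],None,fx=3,fy=3))"
```

```text
t 5.3833 p [0.4336 0.0859 0.0418] base [-0.1684  0.0003] yaw_y -77.07 Rz [-0.003 -0.001 -1.   ] F [-0.  -0.1 -0.4] w 0.0259 j6 1.54
shift units [ 2.92  0.04 -0.07] turn z units 0.014
```

View pics/c1.png

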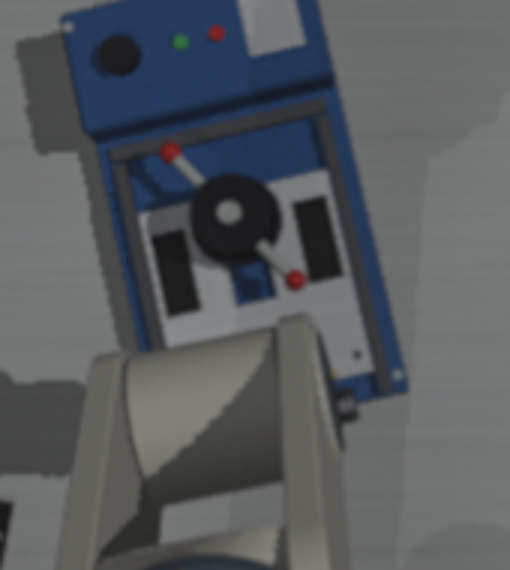

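The arm now hides the lip, and the balls at (171,152) and (296,280) haven't moved. I'll push along the base's x axis.

Request:
send_rows([
  [[0.3,0,0],[0,0,0],-0.4],
  [[0.3,0,0],[0,0,0],-0.4],
  [[0.3,0,0],[0,0,0],-0.4],
  [[0.3,0,0],[0,0,0],-0.4],
  [[0.3,0,0],[0,0,0],-0.4],
  [[0.3,0,0],[0,0,0],-0.4],
  [[0.3,0,0],[0,0,0],-0.4],
  [[0.3,0,0],[0,0,0],-0.4],
  [[0.3,0,0],[0,0,0],-0.4],
])

```text
time_s: 6.18
position: [0.487, 0.0987, 0.0436]
ee_rot: [3.122, 0.352, -0.004]
contact_force: [-5.8, -1.2, 5.0]
width: 0.0261
gripper_force: 3.1
```

```bash
python3 -c "
from g import *
state()"
```

```text
t 6.1833 p [0.487  0.0987 0.0436] base [-0.1134  0.0013] yaw_y -77.15 Rz [-0.002 -0.001 -1.   ] F [-5.8 -1.2  5. ] w 0.0261 j6 1.54
```

Request:
send_rows([
  [[0.15,0,0],[0,0,0],-0.4],
  [[0.15,0,0],[0,0,0],-0.4],
  [[0.1,0,0],[0,0,0],-0.4],
  [[0.1,0,0],[0,0,0],-0.4],
])

```text
time_s: 6.52
position: [0.4961, 0.1008, 0.0433]
ee_rot: [3.122, 0.351, -0.005]
contact_force: [-13.1, -3.0, 9.7]
width: 0.0253
gripper_force: 6.7
```

```bash
python3 -c "
from g import *
state()"
```

```text
t 6.5167 p [0.4961 0.1008 0.0433] base [-0.1041  0.0013] yaw_y -77.17 Rz [-0.003 -0.001 -1.   ] F [-13.1  -3.    9.7] w 0.0253 j6 1.54
```

Request:
send_rows([
  [[0.1,0,0],[0,0,0],-0.4],
  [[0.1,0,0],[0,0,0],-0.4],
  [[0,0,0],[0,0,0],-0.4],
])

```text
time_s: 6.77
position: [0.4961, 0.1008, 0.0426]
ee_rot: [3.121, 0.351, -0.017]
contact_force: [-18.7, -3.9, 12.7]
width: 0.0255
gripper_force: 9.3
```

```bash
python3 -c "
from g import *
state()"
```

```text
t 6.7667 p [0.4961 0.1008 0.0426] base [-0.1041  0.0014] yaw_y -77.17 Rz [-0.011 -0.002 -1.   ] F [-18.7  -3.9  12.7] w 0.0255 j6 1.54
```

Request:
send_rows([
  [[-0.4,0,0],[0,0,0],-0.4],
  [[-0.7,0,-0.3],[0,0,0],-0.4],
  [[0,0,-1],[0,0,0],-0.4],
  [[0,0,-1],[0,0,0],-0.4],
  [[0,0,-1],[0,0,-0.23],-0.4],
  [[0,0,-1],[0,0,-0.23],-0.4],
  [[0,0,-0.4],[0,0,-0.23],-0.4],
  [[0,0,0],[0,0,-0.23],-0.4],
  [[0,0,0],[0,0,-0.1],-0.4],
])

```text
time_s: 7.52
position: [0.4816, 0.0973, 0.1389]
ee_rot: [2.914, 1.172, 0.007]
contact_force: [-0.5, -0.2, -1.1]
width: 0.0259
gripper_force: 0.0
```

```bash
python3 m.py 2 knob_a plate_lip cap_hub rear_stop | grep -v joint; python3 -c "
from g import *
a=np.radians(210.5); go(.052*np.cos(a),.052*np.sin(a),.05,-47)
im=cv2.imread('pics/scene2.png'); cv2.imwrite('pics/c2.png',cv2.resize(im[120:320,270:490],None,fx=3,fy=3))"
```

```text
scene [ 1.144 -0.238  0.695]
knob_a 0.73 [405.4 215.6] z-plane [0.6494 0.1719 0.081 ] depth [0.65483267 0.16739037 0.08777394]
plate_lip 0.72 [353.  190.2] z-plane [0.4914 0.1142 0.052 ] depth [0.46999539 0.12575361 0.03089118]
plate_lip 0.68 [348.6 200.1] z-plane [0.5217 0.0871 0.052 ] depth [0.55371646 0.07033322 0.08506167]
plate_lip 0.18 [377.1 224. ] z-plane [0.6243 0.1138 0.052 ] depth [0.63124401 0.10905471 0.06059333]
cap_hub 0.94 [377.1 208.6] z-plane [0.603  0.1221 0.081 ] depth [0.61945394 0.11116362 0.09969088]
rear_stop 0.63 [398.5 238.2] z-plane [0.6712 0.1476 0.035 ] depth [0.67306007 0.14604477 0.03763553]
top [ 0.418 -0.035  1.164]
knob_a 0.85 [248.7 148.3] z-plane [0.6556 0.1683 0.081 ] depth [0.664109   0.17561367 0.04213058]
cap_hub 0.63 [264.2 175.3] z-plane [0.5895 0.1307 0.081 ] depth [0.52286942 0.066282   0.50174247]
rear_stop 0.76 [263.6 143.4] z-plane [0.6774 0.1395 0.035 ] depth [0.67672668 0.13904985 0.03811612]
        1.5000e-02]), 'position': array([0.48 , 0.097, 0.137]), 'ee_rot': array([-2.919, -1.161,  0.   ]), 'contact_force': array([-0.259,  0.039, -0.29 ]), 'wrist_torque': array([-0.008, -0.019,  0.03 ]), 'gripper_force': np.float64(0.0), 'width': np.float64(0.026)}
t 8.0167 p [0.4799 0.0969 0.1372] base [-0.1207  0.0011] yaw_y -46.63 Rz [-0. -0. -1.] F [-0.3  0.  -0.3] w 0.0256 j6 1.01
shift units [2.55 3.13 4.36] turn z units 0.012
```

View pics/c2.png

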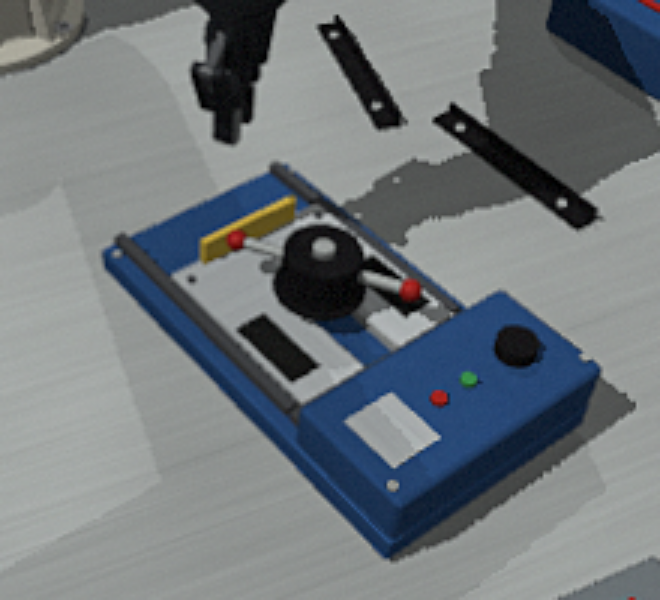

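The plate looks home at the stop. The near arm's ball is at (236,240) and the far one at (410,290). Next I'll straddle the near arm with the fingers open.

Request:
send_rows([
  [[0.55,0.63,0],[0,0,0],-0.05],
  [[0.5,0.7,0],[0,0,0],-0.05],
  [[0.5,0.7,0],[0,0,0],-0.05],
  [[0.5,0.6,0],[0,0,0],-0.05],
  [[0.5,0.5,0],[0,0,0],-0.05],
  [[0,0,0.6],[0,0,0],-0.05],
  [[0,0,0.7],[0,0,0],-0.05],
  [[0,0,0.7],[0,0,0],-0.05],
])

```text
time_s: 8.68
position: [0.5591, 0.0864, 0.096]
ee_rot: [-2.919, -1.161, 0.001]
contact_force: [0.3, 0.1, -0.2]
width: 0.0407
gripper_force: 0.0
```

Run:
```python
from g import *
a=np.radians(210.5); go(.052*np.cos(a),.052*np.sin(a),.05,-47)
im=cam('scene'); cv2.imwrite('pics/c3.png',cv2.resize(im['frame'][130:270,280:460,::-1],None,fx=4,fy=4))
```

```text
t 8.6833 p [0.5591 0.0864 0.096 ] base [-0.0457 -0.0263] yaw_y -46.62 Rz [-0.001 -0.    -1.   ] F [ 0.3  0.1 -0.2] w 0.0407 j6 0.96
shift units [0.04 0.03 2.3 ] turn z units 0.013
```

View pics/c3.png

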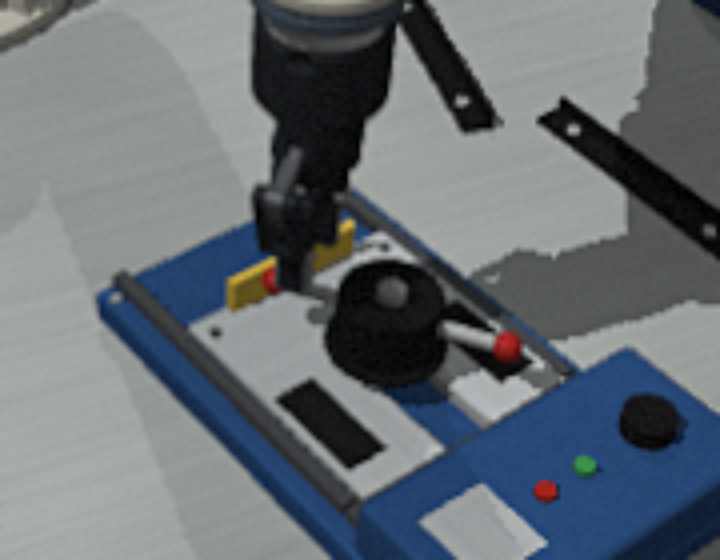

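The front finger at (295,265) stands beside the near arm and the ball at (272,280) is just outside it, so the arm is straddled. I'll descend.

Request:
send_rows([
  [[0,0,0.4],[0,0,0],-0.05],
  [[0,0,0.4],[0,0,0],-0.05],
  [[0,0,0.5],[0,0,0],-0.05],
  [[0,0,0.5],[0,0,0],-0.05],
  [[0,0,0.5],[0,0,0],-0.05],
  [[0,0,0],[0,0,0],-0.5],
  [[0,0,0],[0,0,0],-0.5],
  [[0,0,0],[0,0,0],-0.5],
])

```text
time_s: 9.4
position: [0.5601, 0.0865, 0.0514]
ee_rot: [2.919, 1.162, 0.0]
contact_force: [0.9, 0.4, -1.2]
width: 0.0216
gripper_force: 0.0
```

Run:
```python
from g import *
a=np.radians(210.5); go(.052*np.cos(a),.052*np.sin(a),.05,-47)
```

```text
t 9.4 p [0.5601 0.0865 0.0514] base [-0.0447 -0.0265] yaw_y -46.6 Rz [ 0.  0. -1.] F [ 0.9  0.4 -1.2] w 0.0216 j6 0.96
shift units [-0.   -0.01  0.07] turn z units 0.013
```

Request:
send_rows([
  [[0.014,0.272,0],[0,0,-0.2],-0.5],
  [[0.014,0.272,0],[0,0,-0.2],-0.5],
  [[0.014,0.272,0],[0,0,-0.2],-0.5],
  [[0.014,0.272,0],[0,0,-0.2],-0.5],
  [[0,0,0],[0,0,0],-0.5],
])

```text
time_s: 9.82
position: [0.5792, 0.0739, 0.0521]
ee_rot: [2.609, 1.748, 0.003]
contact_force: [-0.7, 0.0, 0.1]
width: 0.0211
gripper_force: 0.0
```

```bash
cat > k.py <<'E'
from g import *
p,R=state(); d=p[:2]-AX; print('r',round(np.hypot(*d),4),'ang',round(np.degrees(np.arctan2(d[1],d[0]))%360,1))
im=cam('scene')
for o in robot.outline_of('scene','knob_a')[:3]:
    b=o['bbox']; c=((b[0]+b[2])/2,(b[1]+b[3])/2); q=by_depth(im,c); q2=q+ray(im,c)/np.linalg.norm(ray(im,c))*.008
    e=q2[:2]-AX; print('knob',round(o['conf'],2),c,'ctr',np.round(q2,4),'r',round(np.hypot(*e),3),'ang',round(np.degrees(np.arctan2(e[1],e[0]))%360,1))
E
python3 k.py
```

```text
t 9.8167 p [0.5792 0.0739 0.0521] base [-0.0288 -0.0429] yaw_y -22.35 Rz [ 0.002  0.    -1.   ] F [-0.7  0.   0.1] w 0.0211 j6 0.51
r 0.0516 ang 248.6
knob 0.83 (377.15, 210.05) ctr [0.6174 0.1132 0.0924] r 0.021 ang 335.6
```

```bash
cat > k.py <<'E'
from g import *
p,R=state(); d=p[:2]-AX; print('r',round(np.hypot(*d),4),'ang',round(np.degrees(np.arctan2(d[1],d[0]))%360,1))
im=cam('scene')
for o in robot.mark_of('scene','knob_a')[:3]:
    c=o['centre']; q=by_depth(im,c); r=ray(im,c)
    if q is None: continue
    q2=q+r/np.linalg.norm(r)*.008; e=q2[:2]-AX
    print('knob',round(o['conf'],2),np.round(c,1),'ctr',np.round(q2,4),'r',round(np.hypot(*e),3),'ang',round(np.degrees(np.arctan2(e[1],e[0]))%360,1))
cv2.imwrite('pics/k.png',cv2.resize(im['frame'][130:270,280:460,::-1],None,fx=4,fy=4))
E
python3 k.py
```

```text
t 9.9167 p [0.578  0.0742 0.0517] base [-0.0299 -0.0424] yaw_y -22.82 Rz [ 0.001  0.    -1.   ] F [ 0.4 -0.4  0. ] w 0.0212 j6 0.52
r 0.0518 ang 247.3
knob 0.84 [407.6 209.5] ctr [0.6337 0.1876 0.081 ] r 0.075 ang 61.4
knob 0.82 [344.  208.5] ctr [0.5324 0.0697 0.0382] r 0.084 ang 218.5
knob 0.49 [438.4 176.5] ctr [ 0.4786  0.4061 -0.0022] r 0.308 ang 112.8
```

Request:
send_rows([
  [[0.014,0.272,0],[0,0,-0.2],-0.5],
  [[0.014,0.272,0],[0,0,-0.2],-0.5],
  [[0.014,0.272,0],[0,0,-0.2],-0.5],
  [[0,0,0],[0,0,0],-0.5],
])

```text
time_s: 10.35
position: [0.5943, 0.0704, 0.0515]
ee_rot: [2.305, 2.133, 0.001]
contact_force: [0.3, 0.6, -0.0]
width: 0.0209
gripper_force: 0.0
```

```bash
python3 k.py
```

```text
t 10.35 p [0.5943 0.0704 0.0515] base [-0.0148 -0.0496] yaw_y -4.44 Rz [ 0.001  0.    -1.   ] F [ 0.3  0.6 -0. ] w 0.0209 j6 0.19
r 0.0517 ang 265.9
knob 0.82 [349.7 217.1] ctr [0.5964 0.0536 0.0728] r 0.068 ang 268.6
```

View pics/k.png

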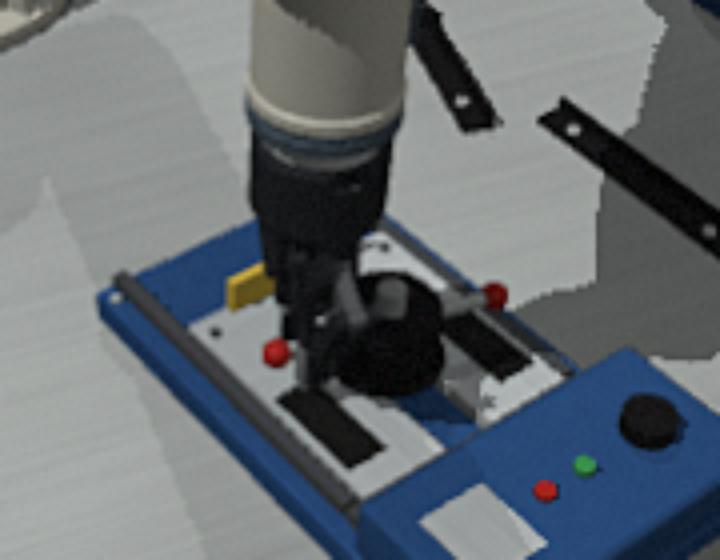

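```bash
python3 k.py; python3 m.py 5 cap_hub cap knob_a | head -12
```

```text
t 10.45 p [0.5933 0.0704 0.0513] base [-0.0158 -0.0493] yaw_y -4.87 Rz [-0. -0. -1.] F [-0.2 -0.  -0.2] w 0.0213 j6 0.2
r 0.0518 ang 264.8
knob 0.63 [346.9 219.1] ctr [0.5944 0.0476 0.0666] r 0.075 ang 267.2
knob 0.62 [407.3 202. ] ctr [ 0.5378  0.2612 -0.0032] r 0.152 ang 113.4
scene [ 1.144 -0.238  0.695]
cap_hub 0.71 [376.6 210.3] z-plane [0.6077 0.1183 0.081 ] depth [0.61410959 0.11397082 0.08838994]
cap_hub 0.57 [397.2 240.4] z-plane [0.7086 0.1148 0.081 ] depth [0.70429924 0.11823516 0.07494401]
cap 0.75 [378.7 215. ] z-plane None depth [0.62747551 0.11254625 0.08570557]
knob_a 0.89 [405.8 206.2] z-plane [0.6223 0.1897 0.081 ] depth [0.58158383 0.22306148 0.03313048]
knob_a 0.84 [348.8 217. ] z-plane [0.6025 0.048  0.081 ] depth [0.59953536 0.04952565 0.07767694]
knob_a 0.32 [351.  193.2] z-plane [0.5292 0.0887 0.081 ] depth [0.58693533 0.0580108  0.13869477]
top [ 0.418 -0.035  1.164]
cap_hub 0.63 [265.8 174.2] z-plane [0.5921 0.1269 0.081 ] depth [0.56566547 0.10229972 0.24528986]
cap 0.61 [267.4 174.6] z-plane None depth [0.56482378 0.09907737 0.24512165]
knob_a 0.4 [263.4 172.2] z-plane [0.597  0.1326 0.081 ] depth [0.59348144 0.12934974 0.10215536]
{'time_s': np.float64(10.95), 'joint_positions': array([ 0.115,  0.532,  1.821, -0.   ,  0.789,  0.196]), 'joint_vel': array([ 0.001, -0.001,  0.001,  0.   , -0.002, -0.002]), 'joint_efforts': array([ 1.6000e-02, -6.3272e+01, -2.4714e+01,  1.0000e-03,  3.0000e-03,
```

```bash
cat > r.py <<'E'
from g import *
state(); im=cam('scene'); f=im['frame'].astype(int)
m=((f[...,0]>90)&(f[...,0]>2.2*f[...,1])&(f[...,0]>2.2*f[...,2])).astype(np.uint8); m[:,:325]=0;m[:,430:]=0;m[:160]=0;m[225:]=0
n,l,s,c=cv2.connectedComponentsWithStats(m)
for i in range(1,n):
    if s[i,4]<8: continue
    out=[]
    for z in (.081,.0715,.0675):
        e=at_z(im,c[i],z)[:2]-AX; out.append((z,round(np.hypot(*e),4),round(np.degrees(np.arctan2(e[1],e[0]))%360,1)))
    zz=im['z_map'][l==i]; zz=zz[zz>0]; q=np.array(im['xyz'])+ray(im,c[i])*np.median(zz)
    print(s[i,4],np.round(c[i],1),out,'surf z',round(q[2],4))
E
python3 r.py
```

```text
t 10.95 p [0.5935 0.0703 0.0513] base [-0.0156 -0.0495] yaw_y -4.62 Rz [-0. -0. -1.] F [0.6 0.3 0.3] w 0.0213 j6 0.2
29 [348.4 217.4] [(0.081, np.float64(0.0757), np.float64(274.1)), (0.0715, np.float64(0.0711), np.float64(267.6)), (0.0675, np.float64(0.0695), np.float64(264.7))] surf z 0.0773
```

The cap has dropped. The near ball now centres at about z = 0.072 with a radius of 71 mm, and the stud stands out further at (390,300). I'll turn it forward.

Request:
send_rows([
  [[0.014,-0.272,0],[0,0,0.2],-0.5],
  [[0.014,-0.272,0],[0,0,0.2],-0.5],
  [[0.014,-0.272,0],[0,0,0.2],-0.5],
  [[0.014,-0.272,0],[0,0,0.2],-0.5],
  [[0.014,-0.272,0],[0,0,0.2],-0.5],
  [[0.014,-0.272,0],[0,0,0.2],-0.5],
  [[0.014,-0.272,0],[0,0,0.2],-0.5],
  [[0.014,-0.272,0],[0,0,0.2],-0.5],
  [[0.014,-0.272,0],[0,0,0.2],-0.5],
  [[0.014,-0.272,0],[0,0,0.2],-0.5],
  [[0.014,-0.272,0],[0,0,0.2],-0.5],
  [[0,0,0],[0,0,0],-0.5],
])

```text
time_s: 12.0
position: [0.5483, 0.1055, 0.0513]
ee_rot: [-3.098, -0.522, 0.0]
contact_force: [0.1, 0.2, 0.8]
width: 0.0213
gripper_force: 0.3
```

```bash
python3 r.py; python3 k.py
```

```text
t 12.0 p [0.5483 0.1055 0.0513] base [-0.0521 -0.0054] yaw_y -70.86 Rz [-0.  0. -1.] F [0.1 0.2 0.8] w 0.0213 j6 1.42
t 12.05 p [0.5485 0.1052 0.0513] base [-0.052  -0.0057] yaw_y -70.47 Rz [-0.  0. -1.] F [-0.1  0.2 -0.3] w 0.0213 j6 1.42
r 0.0523 ang 198.8
knob 0.91 [399.8 227.5] ctr [0.6686 0.1471 0.0695] r 0.075 ang 19.6
knob 0.78 [356.1 194.9] ctr [0.5596 0.0866 0.1012] r 0.052 ang 222.7
```

Request:
send_rows([
  [[0.014,-0.272,0],[0,0,0.2],-0.5],
  [[0.014,-0.272,0],[0,0,0.2],-0.5],
  [[0.014,-0.272,0],[0,0,0.2],-0.5],
  [[0,0,0],[0,0,0],-0.5],
])

```text
time_s: 12.48
position: [0.5458, 0.1211, 0.0513]
ee_rot: [-3.141, -0.035, -0.0]
contact_force: [0.7, -0.3, 0.3]
width: 0.0214
gripper_force: 0.0
```

```bash
python3 k.py
```

```text
t 12.4833 p [0.5458 0.1211 0.0513] base [-0.0511  0.0105] yaw_y -88.72 Rz [ 0.  0. -1.] F [ 0.7 -0.3  0.3] w 0.0214 j6 1.76
r 0.0522 ang 180.9
knob 0.93 [362.6 192.7] ctr [0.5541 0.1071 0.0968] r 0.046 ang 198.8
knob 0.81 [392.8 232.6] ctr [0.6733 0.1264 0.0657] r 0.075 ang 3.3
```

Request:
send_rows([
  [[0.014,-0.272,0],[0,0,0.2],-0.5],
  [[0.014,-0.272,0],[0,0,0.2],-0.5],
  [[0,0,0],[0,0,0],-0.5],
])

```text
time_s: 12.83
position: [0.5469, 0.1319, 0.0513]
ee_rot: [-3.128, 0.291, -0.001]
contact_force: [0.4, -0.1, -0.6]
width: 0.0212
gripper_force: 0.0
```

```bash
python3 k.py
```

```text
t 12.8333 p [0.5469 0.1319 0.0513] base [-0.0477  0.0207] yaw_y -100.63 Rz [ 0.  0. -1.] F [ 0.4 -0.1 -0.6] w 0.0212 j6 1.99
r 0.052 ang 169.1
knob 0.86 [365.  192.6] ctr [0.5502 0.1161 0.0908] r 0.048 ang 187.0
knob 0.69 [388.7 234.5] ctr [0.6734 0.1159 0.0639] r 0.076 ang 355.3
```

Request:
send_rows([
  [[0.014,-0.272,0],[0,0,0.2],-0.5],
  [[0.014,-0.272,0],[0,0,0.2],-0.5],
  [[0,0,0],[0,0,0],-0.5],
])

```text
time_s: 13.18
position: [0.5488, 0.1395, 0.0509]
ee_rot: [3.077, -0.613, -0.002]
contact_force: [0.5, -15.2, 1.1]
width: 0.0211
gripper_force: 8.9
```

```bash
python3 k.py
```

```text
t 13.1833 p [0.5488 0.1395 0.0509] base [-0.0442  0.0277] yaw_y -112.52 Rz [-0.002 -0.004 -1.   ] F [  0.5 -15.2   1.1] w 0.0211 j6 2.22
r 0.0522 ang 160.4
knob 0.71 [387.5 233.1] ctr [0.6711 0.1136 0.0672] r 0.074 ang 353.4
knob 0.56 [367.  193.8] ctr [0.5456 0.1249 0.0801] r 0.052 ang 176.8
```

Request:
send_rows([
  [[0,-0.12,0],[0,0,0],-0.5],
  [[0,0,0],[0,0,0],-0.5],
  [[0,0.25,0],[0,0,0],-0.5],
  [[0,0.25,0],[0,0,0],-0.3],
  [[0,0,0],[0,0,0],-0.1],
  [[0,0,0],[0,0,0],-0.1],
  [[0,0,-0.5],[0,0,0],-0.1],
  [[0,0,-1],[0,0,0],-0.1],
  [[0,0,-1],[0,0,0],-0.1],
  [[0,0,-1],[0,0,0],-0.1],
  [[0,0,-1],[0,0,0],-0.1],
  [[0,0,-1],[0,0,0],-0.1],
  [[-1,0,-1],[0,0,0],-0.1],
  [[-1,0,-1],[0,0,0],-0.1],
  [[-1,0,0],[0,0,0],-0.1],
  [[-1,0,0],[0,0,0],-0.1],
  [[-1,0,0],[0,0,0],-0.1],
  [[-1,0,0],[0,0,0],-0.1],
  [[0,0,0],[0,0,0],-0.1],
])

```text
time_s: 14.87
position: [0.4329, 0.1821, 0.2019]
ee_rot: [-3.081, 0.612, 0.002]
contact_force: [-0.4, -0.1, 0.6]
width: 0.0383
gripper_force: 0.0
```

```bash
python3 r.py; python3 k.py; python3 m.py 9 plate_lip rear_stop knob_a cap_hub| head -12
```

```text
t 14.8667 p [0.4329 0.1821 0.2019] base [-0.1482  0.0944] yaw_y -112.46 Rz [-0.001  0.    -1.   ] F [-0.4 -0.1  0.6] w 0.0383 j6 2.36
21 [366.1 191.7] [(0.081, np.float64(0.0596), np.float64(176.1)), (0.0715, np.float64(0.0695), np.float64(172.0)), (0.0675, np.float64(0.0738), np.float64(170.6))] surf z 0.0741
t 14.9167 p [0.4347 0.182  0.2021] base [-0.1464  0.0939] yaw_y -112.43 Rz [ 0.  0. -1.] F [ 0.3 -0.3  0.4] w 0.0383 j6 2.36
r 0.174 ang 159.8
knob 0.83 [388.6 232.2] ctr [0.6702 0.1168 0.068 ] r 0.072 ang 355.9
knob 0.6 [366.9 196.2] ctr [0.5382 0.1299 0.0642] r 0.06 ang 172.5
scene [ 1.144 -0.238  0.695]
plate_lip 0.78 [353.7 192.3] z-plane [0.4996 0.1122 0.052 ] depth [0.51028496 0.10643594 0.06262162]
rear_stop 0.57 [399.2 240.2] z-plane [0.6773 0.1459 0.035 ] depth [0.70645685 0.12183973 0.07628525]
knob_a 0.67 [390.1 234. ] z-plane [0.6861 0.1099 0.081 ] depth [0.67787384 0.11609702 0.06999297]
knob_a 0.59 [365.  195.4] z-plane [0.5499 0.1171 0.081 ] depth [0.53402317 0.12659474 0.06458921]
cap_hub 0.77 [376.5 211.9] z-plane [0.6123 0.1155 0.081 ] depth [0.61527929 0.11350558 0.08438622]
top [ 0.418 -0.035  1.164]
plate_lip 0.7 [276.8 214.3] z-plane [0.4983 0.1043 0.052 ] depth [0.49986204 0.10700956 0.03028625]
rear_stop 0.98 [262.9 145.2] z-plane [0.6729 0.1413 0.035 ] depth [0.67271035 0.1411481  0.03578554]
knob_a 0.91 [272.3 142.2] z-plane [0.6694 0.1115 0.081 ] depth [0.67105399 0.11242318 0.07391046]
knob_a 0.7 [265.9 201.9] z-plane [0.5259 0.1265 0.081 ] depth [0.52680057 0.12786806 0.07174255]
cap_hub 0.57 [265.7 174.6] z-plane [0.5911 0.1271 0.081 ] depth [0.59065607 0.12667969 0.08384668]
```

View pics/k.png

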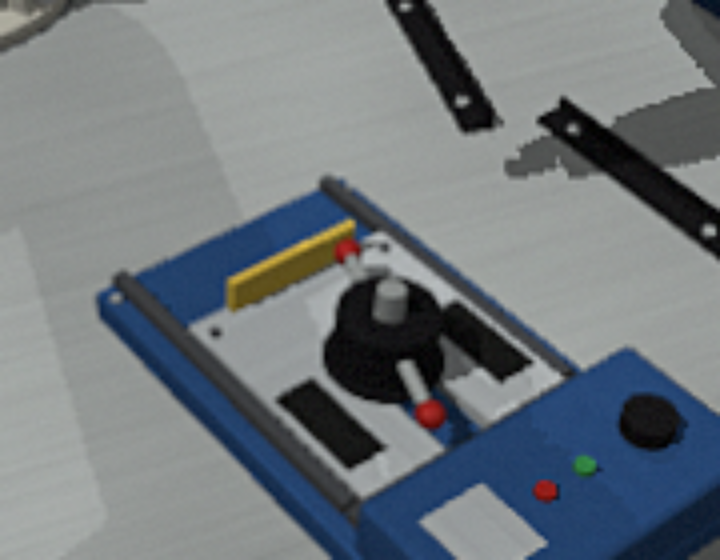

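The picture shows the cap low on its stud with its balls at (347,251) and (430,413), and the plate at the rear. One more numeric check before handing in.

Run:
```python
from h import *
t=cam('top'); W0=np.load('W0.npy')
v,u=np.mgrid[0:400,0:640]; p=cv2.undistortPoints(np.stack([u.ravel(),v.ravel()],1).astype(float)[:,None],t['K'],t['d'])[:,0]
z=t['z_map'].ravel(); W=np.array(t['xyz'])+(np.c_[p[:,0],-p[:,1],-np.ones(len(p))]*z[:,None])@t['R'].T
f=t['frame'].reshape(-1,3).astype(int); near=(abs(W[:,0]-.6)<.25)&(abs(W[:,1]-.12)<.2)&(z>0)
ye=near&(f[:,0]>f[:,2]+60)&(f[:,1]>f[:,2]+40); s=W[ye&(W[:,2]>.05)&(W[:,2]<.08)]; print('yellow',len(s),cv2.minAreaRect((s[:,:2]*1000).astype(np.float32)))
# cap body top ring heights, before and after
for w in (W0.reshape(-1,3),W):
    r=np.hypot(w[:,0]-.598,w[:,1]-.122); s=w[(r>.014)&(r<.027)]; print('cap top',np.median(s[:,2]))
    s=w[(r>.06)&(r<.08)&(w[:,2]>.055)&(w[:,2]<.095)]; print('ball',np.percentile(s[:,2],[50,90]))
```

```text
yellow 95 ((508.80242919921875, 103.98584747314453), (5.908845901489258, 96.96074676513672), 12.637105941772461)
cap top 0.09665102709861739
ball [0.08655688 0.08933858]
cap top 0.08267360659876366
ball [0.07319703 0.07695714]
```

```bash
python3 -c "
from rig import robot
print(robot.job_done())"
```

```text
the job is handed in; nothing more can be done
None
```

The job is handed in. The plate was pushed 48 mm to a firm stop at the rear bar, and the cap dropped into its thread and was then turned forward to its hard stop, about 14 mm lower than at the start. The arm was clear of everything, but no verdict came back.

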